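# Chock the lens barrel, then drop its stops

### The job

The spotlight lens barrel lies on the sloping rack, held only by two stop fingers that have to be dropped for checking. Set the loose rubber wedge chock flat on the slope, midway between the stop fingers with its thin end snug (within a few millimetres) under the barrel's downhill side, and let go of it; only then press the red button fully down so that the stops sink and the barrel stays put against the chock. Do not let the barrel roll away, and leave the gel frames, gobo holder and glass roundel alone.

Things in the scene. Friction and masses are not known exactly. Their poses are not given: they have to be found in the camera images.
- rack: Fixed rack, grey housing (210 x 90 mm, 115 mm high) at its high end and an aluminium bed sloping 25 degrees down from it. Origin on the counter under the barrel's resting line; its z is up, its y points (level) downhill, its x runs across the slope. The housing's middle is at y = -120 mm, the red button on top of it.
- bed: Fixed sloping aluminium bed of the rack, 220 mm across (x), from y = -75 to +150 mm along the slope. Origin on its upper surface, 83 mm above the counter, where the barrel touches it; x across the slope, y straight downhill along the bed, z square out of the bed (25 degrees from vertical). A lip 20 mm high closes its foot at y = 140 to 150 mm.
- guard_mid (a point): Middle of the fixed 12 mm steel guard bar over the barrel: it runs along the bed's x, 110 mm off the bed at y = 0 of the bed, on posts at x = +-104 mm. A gripper held upright over the chock's place may hit it; one held square to the bed (tilted 25 degrees) clears it.
- stops: The two steel stop fingers that hold the barrel, standing 30 mm out of the bed and sinking below it as the button is pressed. Axes and (while up) origin are the bed's; the fingers are centred at x = +-65 mm, each 20 mm wide in x, from y = 39 to 51 mm.
- barrel: Loose black lens barrel with aluminium bands: a smooth cylinder 80 mm in diameter and 160 mm long, about 0.6 kg, free to roll. Origin at its centre, its x along its axis. It starts against the two stop fingers, its axis along the bed's x over the bed's y = 0.
- chock: Loose black rubber wedge chock, 70 mm long (y), 50 mm wide (x), about 0.35 kg, grippy; starts on the level counter. Origin at the middle of its underside, z up. Thin end, an edge, at y = -35 mm; from it the face rises at 40 degrees to the flat top, 34 mm high, from y = 5 to +35 mm. That thick block has flat upright sides 50 mm apart to grip.
- chock_toe (a point): Middle of the chock's thin edge, at its underside. With the chock flat on the bed, thin end straight uphill, the chock just touches the barrel (still against its stops) when this point is at y = 14.5 mm of the bed, under the barrel's overhang: the thin end goes in along the slope, not from above. It then stays by friction.
- button (a joint): Travel of the red button in m: 0 is up (stops fully up), 0.012 is fully down (stops 34 mm lower, below the bed). It stays where it is left. Pressing takes about 5 to 15 N.
- button_top (a point): Centre of the top face of the round red button (38 mm in diameter), 20 mm above the housing's top when up; it is pressed straight down.
- gel_frame_a: Bystander: black aluminium gel frame, 158 mm square, 6 mm thick, lying on the counter; origin under its centre.
- gel_frame_b: Bystander: the second gel frame, the same.
- gobo_holder: Bystander: white plastic gobo holder, 85 x 54 mm plate with a raised end grip 22 mm high; origin under its centre. It and the chock lie on the same side of the rack and may have swapped places.
- roundel: Bystander: frosted glass roundel, a disc of 100 mm diameter, 7 mm thick; origin under its centre.
There are look-alikes about, which are no part of the job. There is more than one size of the barrel; the job needs the smallest.

How it is judged:
By the outcome, as a careful person would: the job done as asked, in the order asked, and still so for the second after the job is handed in, with the robot touching nothing.
It also fails if it takes over 58 s, if anything falls off the work surface, if the arm or the gripper's body presses on something with over 40 N, if the wrist force passes 120 N, or if a joint passes its speed limit or range.

### The arm

A 6-joint arm with a two-finger parallel gripper is mounted at the origin on the work surface. World frame = base frame: x ahead of the robot, y to its left, z up, the work surface at z = 0. Lengths are in m, angles in rad, forces in N, time in s.
With the tool pointing down it reaches from about 0.325 to 0.775 m from the base axis. Payload 5.5 kg.
Tool frame: the origin (TCP) lies midway between the tips of the shut fingers; the grasp point (between the pads) lies 19 mm behind it (r.pinch_z is the distance from the TCP to the grasp point, in m); z points along the fingers, y is the line along which they close (so a half turn about z gives the same grasp; the last joint's range is limited). The gripper opens to 85 mm and grips with 20 to 120 N. Pads are 22 mm wide; open, the fingers measure 114 mm over their backs; the gripper's body (76 mm by 85 mm) begins 54 mm behind the grasp point. The pads swing forward as they close: fully open they stand 13 mm farther back than shut.
Start: joints at [1.067, 0.091, 1.231, -0, 1.82, -0.057], TCP at [0.259, 0.541, 0.231] pointing down, gripper open.
Joint ranges: [-2.87, 2.87], [-0.86, 2.18], [0.17, 2.46], [-1.51, 4.65], [0.06, 2.69], [-2.65, 2.65]. Speed limits (rad/s): [2.57, 2.57, 3.01, 3.14, 3.14, 3.14].

### API

Orientations are given as a unit quaternion [x, y, z, w].
In Python, from plant import status, get_image, camera_model, ticket, masks_of, r gives the robot as it stands. The module is installed in compiled form; this text tells all that it offers.
- The arm moves only by the tool jog_arm, never from a script. Its argument "increments" is one flat list of numbers, 7 for each row, row after row: the shift along the tool's x, y, z as a fraction of full scale, then the turn, a rotation vector about the tool's x, y, z as a fraction of full scale, then the closure, from 0 (fully open) to 1 (shut). In form: [dx, dy, dz, wx, wy, wz, claw, dx, dy, dz, wx, wy, wz, claw, ...]. A call has 1 to 5 rows; each row shifts and turns the commanded pose from where the row before left it, along the tool's axes as they then stand; what a row does not reach is not made up. Full scale, the value 1, is 30 cm for a shift and pi rad for a turn. A row lasts 1/8 s, in which the tool goes at most 62.5 mm and 10.7 degrees, less where a joint would pass 70% of its speed; a pose out of reach is approached as far as the arm can. A call with a number of a shift or a turn outside -1 to 1 is refused whole. A call with a gripper value outside its range is refused whole. The fingers move at their own pace and stop on an object; "grip_force" is the grip in N (left out, the last holds). Time passes only in rows, so rows that do not move let the fingers close. It gives the time, the measured TCP pose, the force, the opening and the grip force at its end, in the units of the state.
- status.sense(): the state, without advancing time (a new reading comes with each control period).
- get_image(name): name is "scene" or "top"; returns the picture (420x560x3 uint8, red, green, blue); there is no depth.
- camera_model(name): a dict with "K" (3x3 intrinsics, pixels), "world_from_camera" (4x4, takes a point from camera to world coordinates). Camera axes: x right, y down, z forward; pixel columns grow to the right and rows downward; lengths in m; the calibration is good to about 2 mm. A picture is of the moment at which its call begins. camera_model takes no time and is no camera call.
- ticket.finish_job(): hands the job in; it is judged then, once.
Trained networks look in the newest picture that a camera, given by its name, has taken for a name from the list of things; names that differ only in an ending like _2 or _b are one class to them, and where a whole thing is asked for, a point or a joint stands for the part that bears it (a point fixed in the world has none). Each returns a list of dicts, best first, with "p" (0 to 1); they miss things now and then, are a little off and sometimes report something else, mostly with a low value. They report only what shows in the picture. A call takes as long as a camera call. They do not tell look-alikes from the thing itself.
- masks_of(camera, name): "region" (420x560 bool, what is visible of it) and "bbox" ([left, top, width, height] in pixels, round what is visible of it).
The state is a dict: "clock": time; "q": joint angles; "joint_vel": joint speeds; "tau": joint torques, N m; "eef_pos": TCP position; "orientation": TCP orientation; "wrist_force": force on the tool from outside, world axes, zero at the start; "ft_torque": the same for the moment, N m; "opening": finger opening in m; "gripper_force": force on a finger pad.
Only numpy, scipy, OpenCV 4.12 (cv2) and the standard library are available. Lean on these libraries where they do the work, as an engineer would, in place of code of your own. Each camera call takes 0.05 s, during which the arm holds its last target. There are 200 camera calls.

## Working session

There is one attempt and no reset: what is moved stays moved. The work goes in short steps, Python scripts to look and compute and a tool call to move; the robot and the scene stay as the last step left them, time stands still between calls to the robot, and variables do not carry over. Pictures are saved under pics/ and viewed, at most 10 in all, crops included, and the job is handed in when it is done.

Besides the shell and the picture viewer there is one more tool, called after "Emit:" by a JSON object that holds its "op" and its "data". jog_arm: Moves the arm, as the interface text tells. Shift numbers are shares of 30 cm and turn numbers shares of pi rad, none past 1 either way. Its arguments: {"type":"object","properties":{"increments":{"type":"array"},"grip_force":{"type":"number"}},"required":["increments"]}

```bash
mkdir -p pics
python3 - <<'E'
from plant import *
import cv2,numpy as np
for c in("scene","top"):
    cv2.imwrite(f"pics/{c}0.png",get_image(c)[:,:,::-1])
    m=camera_model(c);print(c,np.round(m["K"],1).tolist(),np.round(m["world_from_camera"],4).tolist())
    for n in("chock","barrel","button","gobo_holder","stops","bed"):
        print(n,[(round(d["p"],2),list(map(int,d["bbox"]))) for d in masks_of(c,n)])
print(status.sense())
E
```

```text
scene [[400.4, 0.0, 283.2], [0.0, 400.4, 209.3], [0.0, 0.0, 1.0]] [[0.5203, 0.6413, -0.564, 1.2043], [0.854, -0.3937, 0.3402, -0.4921], [-0.0038, -0.6586, -0.7525, 1.0352], [0.0, 0.0, 0.0, 1.0]]
chock [(0.86, [363, 197, 23, 18])]
barrel [(0.78, [277, 204, 43, 53]), (0.72, [183, 161, 76, 65]), (0.63, [407, 193, 85, 48])]
button [(0.62, [247, 232, 10, 14])]
gobo_holder [(0.6, [341, 173, 27, 17])]
stops []
bed [(0.85, [258, 186, 94, 83]), (0.26, [130, 290, 58, 68])]
top [[441.1, 0.0, 280.9], [0.0, 441.1, 207.8], [0.0, 0.0, 1.0]] [[-0.0043, -0.9951, 0.0991, 0.415], [-1.0, 0.0037, -0.0058, -0.0611], [0.0054, -0.0991, -0.9951, 1.2874], [0.0, 0.0, 0.0, 1.0]]
chock [(0.78, [159, 174, 28, 31])]
barrel [(0.75, [277, 266, 96, 62]), (0.58, [72, 100, 92, 58]), (0.57, [272, 150, 31, 62])]
button [(0.48, [328, 185, 14, 12])]
gobo_holder [(0.73, [156, 224, 25, 31])]
stops []
bed [(0.63, [235, 134, 87, 92])]
{'clock': 0.7, 'q': array([ 1.06728379e+00,  9.10853387e-02,  1.23067544e+00,  2.36086172e-05,
        1.81982982e+00, -5.66950063e-02]), 'joint_vel': array([ 0.00142727, -0.00107924, -0.00078197,  0.00068672, -0.00025722,
       -0.00101143]), 'tau': array([-6.79342447e-04, -4.58308554e+01, -4.17993593e+01, -2.92270361e-04,
        5.69022141e-04, -1.19898736e-06]), 'eef_pos': array([0.25925541, 0.54110894, 0.23129788]), 'orientation': array([ 2.21552118e-01,  9.75148532e-01,  4.15165927e-06, -1.07098027e-05]), 'wrist_force': array([ 0.10374616, -0.24688654,  0.55453287]), 'ft_torque': array([-0.00898652, -0.00208891, -0.01377681]), 'gripper_force': 0.0, 'opening': 0.08560850065964314}
```

View pics/scene0.png

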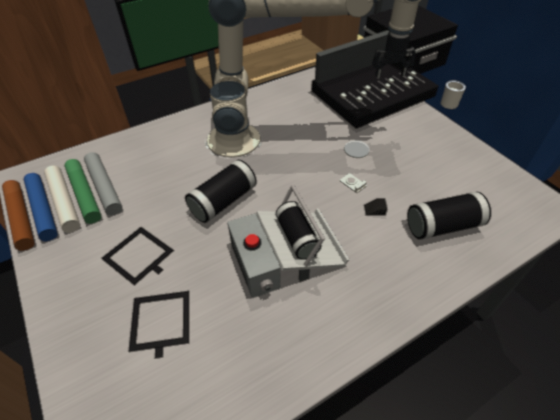

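View pics/top0.png

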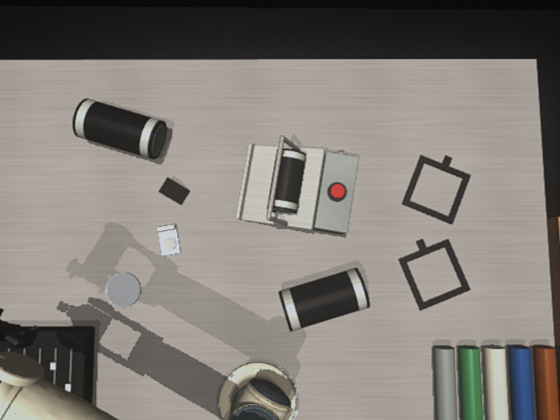

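The smallest barrel is the one in the rack, at scene (297,228) and top (289,181). The two larger ones lie on the counter at scene (221,191) and (448,215). Candidates for the chock are the black wedge at scene (375,207) / top (174,190) and the white gobo holder at scene (352,182) / top (168,240). I choose the black wedge and will check it in a close crop.

Run:
```python
import cv2,numpy as np
s=cv2.imread("pics/scene0.png");t=cv2.imread("pics/top0.png")
f=lambda im,x,y,w,h,W,H:cv2.resize(im[y:y+h,x:x+w],(W,H),interpolation=cv2.INTER_CUBIC)
a=np.hstack([f(s,350,185,50,37,400,296),f(t,149,172,50,37,400,296)])
b=np.hstack([f(s,220,185,135,101,400,300),f(t,230,127,135,101,400,300)])
cv2.imwrite("pics/crop1.png",np.vstack([a,b]))
```

```text
(no output)
```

View pics/crop1.png

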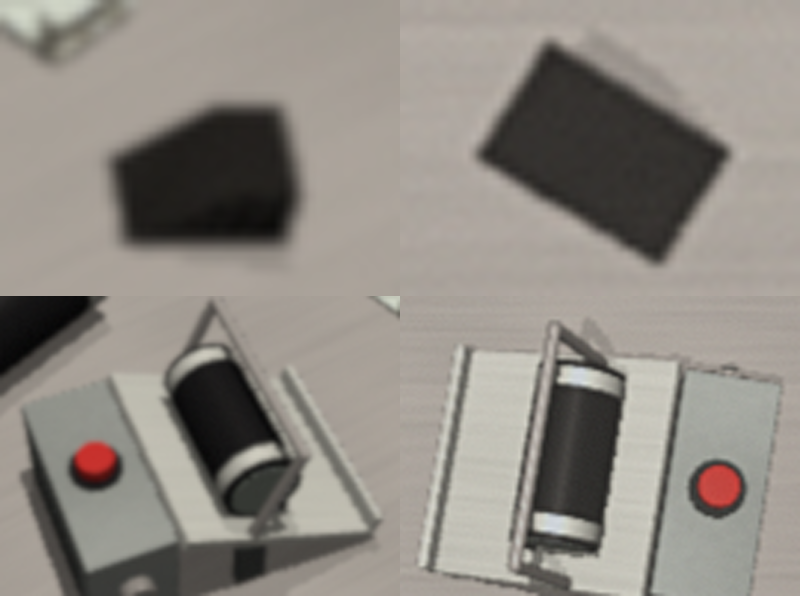

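The crop confirms it: a black wedge with a sloping face, and the 80 mm barrel on the rack behind its guard bar. Next I fit the poses.

```bash
cat > h.py <<'E'
import numpy as np,cv2
from scipy.spatial.transform import Rotation as R
from scipy.optimize import least_squares,minimize
from plant import *
def proj(c,P):
    m=camera_model(c);T=np.linalg.inv(m["world_from_camera"])
    p=(P@T[:3,:3].T+T[:3,3])@m["K"].T
    return p[:,:2]/p[:,2:]
def frame(x,y,a,z=0): # planar pose
    T=np.eye(4);T[:3,:3]=R.from_euler('z',a).as_matrix();T[:3,3]=[x,y,z];return T
ap=lambda T,P:np.asarray(P)@T[:3,:3].T+T[:3,3]
BED=np.eye(4);BED[:3,:3]=R.from_euler('x',-25,degrees=True).as_matrix();BED[:3,3]=[0,0,.083]
CH=np.array([[s*.025,y,z] for s in(1,-1) for y,z in((-.035,0),(.035,0),(.035,.034),(.005,.034))])
E
python3 - <<'E'
from h import *
k=2.963
hz=.115
P=[[.105,-.165,hz],[.105,-.075,hz],[-.105,-.165,hz],[-.105,-.075,hz]]
L=ap(BED,[[.11,.15,.02],[-.11,.15,.02]]).tolist();B=[[0,-.12,.135]]
top=[(P[0],782,380),(P[1],683,362),(L[0],458,346),(L[1],420,568),(B[0],718,487)]
sc=[(P[2],22,410),(P[3],110,378),(P[1],182,543),(P[0],88,572),(L[0],380,520),(L[1],288,370),(B[0],96,460)]
tt=np.array([p for p,_,_ in top]);st=np.array([p for p,_,_ in sc])
tu=np.array([((u-400)/k+230,(v-296)/k+127) for _,u,v in top]);su=np.array([(u/k+220,(v-296)/k+185) for _,u,v in sc])
def res(x,a=1,b=1):
    T=frame(*x);return np.concatenate([(a*(proj("top",ap(T,tt))-tu)).ravel(),(b*(proj("scene",ap(T,st))-su)).ravel()])
for a,b in((1,1),(1,0),(0,1)):
    f=least_squares(lambda x:res(x,a,b),[.45,-.1,0],loss='soft_l1')
    print(a,b,np.round(f.x,4));
    print(np.round(res(f.x).reshape(-1,2),1).tolist()) if a*b else 0
# chock
M={c:masks_of(c,"chock")[0]["region"] for c in("scene","top")}
# darkness-refined soft silhouettes
G={}
for c in M:
    g=cv2.cvtColor(get_image(c),cv2.COLOR_RGB2GRAY).astype(float)
    box=cv2.dilate(M[c].astype(np.uint8),np.ones((9,9)))>0
    G[c]=(np.clip((120-g)/80,0,1)*box)
def cost(x,cs=("scene","top")):
    s=0
    for c in cs:
        h=cv2.convexHull(proj(c,ap(frame(*x),CH)).astype(np.float32)).reshape(-1,2)
        r0=np.argwhere(M[c]).min(0)-12; im=np.zeros((480,640),np.uint8)
        cv2.fillPoly(im,[np.round((h-r0[::-1]+.5)*8).astype(np.int32)],255)
        d=cv2.resize(im,(80,60),interpolation=cv2.INTER_AREA)/255.
        s+=((d-G[c][r0[0]:r0[0]+60,r0[1]:r0[1]+80])**2).sum()
    return s
u=np.argwhere(M["top"]).mean(0)[::-1]
m=camera_model("top");d=m["world_from_camera"][:3,:3]@np.linalg.solve(m["K"],[*u,1]);o=m["world_from_camera"][:3,3]
c=o+d*(.017-o[2])/d[2];print("c0",c)
for a0 in np.arange(0,2*np.pi,np.pi/4):
    f=minimize(cost,[c[0],c[1],a0],method='Nelder-Mead',options=dict(initial_simplex=[[c[0],c[1],a0],[c[0]+.01,c[1],a0],[c[0],c[1]+.01,a0],[c[0],c[1],a0+.4]]))
    print(np.round(f.x,4),round(f.fun,2),round(cost(f.x,("top",)),2))
E
```

```text
1 1 [ 0.5978 -0.1001 -0.1556]
[[-0.1, -0.9], [0.4, 0.2], [-1.5, -1.2], [-0.9, -1.0], [0.7, -2.5], [-1.4, -1.5], [-2.6, 0.5], [-0.7, -0.9], [-0.3, 0.3], [1.4, -1.6], [0.5, -2.0], [-0.7, -0.9]]
1 0 [ 0.5948 -0.1006 -0.1548]
0 1 [ 0.6018 -0.0997 -0.1658]
c0 [0.59308322 0.24242375 0.017     ]
[ 0.5928  0.2413 -0.5671] 46.67 26.74
[ 0.5923  0.2407 -0.5631] 44.34 25.11
[0.5943 0.2424 2.5638] 123.43 43.86
[0.5952 0.2468 2.5925] 103.03 37.36
[0.5952 0.2467 2.6099] 101.89 35.76
[0.5861 0.2498 4.2589] 253.98 197.31
[0.5922 0.2417 5.7417] 46.41 25.1
[0.5923 0.241  5.7306] 44.86 24.25
```

```bash
cat > ov.py <<'E'
from h import *
def overlay(x,fn,ims,ch=None):
    T=frame(*x);out=[]
    hz=.115
    segs=[]
    box=[[sx*.105,y,hz] for sx,y in((1,-.165),(1,-.075),(-1,-.075),(-1,-.165))]
    segs+=[(box[i],box[(i+1)%4]) for i in range(4)]
    b=lambda *p:ap(BED,[p])[0]
    segs+=[(b(s*.11,-.075,0),b(s*.11,.15,0)) for s in(1,-1)]+[(b(-.11,.15,.02),b(.11,.15,.02)),(b(-.11,.14,.02),b(.11,.14,.02)),(b(-.104,0,.11),b(.104,0,.11))]
    th=np.linspace(0,2*np.pi,24);
    for s in(.08,-.08):
        c=[b(s,.04*np.cos(t),.04+.04*np.sin(t)) for t in th];segs+=list(zip(c,c[1:]))
    c=[np.array([.019*np.cos(t),-.12+.019*np.sin(t),.135]) for t in th];segs+=list(zip(c,c[1:]))
    for cam,(ox,oy) in(("scene",(222,182)),("top",(230,130))):
        w,h,k=134,104,2.985*1
        im=cv2.resize(ims[cam][oy:oy+h*1,ox:ox+w],None,fx=k*2,fy=k*2,interpolation=cv2.INTER_CUBIC)
        for p,q in segs:
            uv=(proj(cam,ap(T,np.array([p,q])))-[ox,oy]+.5)*k*2
            cv2.line(im,*[tuple(map(int,v)) for v in uv],(0,0,255) if cam else 0,1,cv2.LINE_AA)
        out.append(im)
    for o,c in zip(out,("scene","top")): cv2.imwrite(fn+c+".png",o[:600,:800])
E
python3 - <<'E'
from ov import *
ims={c:cv2.imread(f"pics/{c}0.png") for c in("scene","top")}
rays=[];A=np.zeros((3,3));v=np.zeros(3)
for c in ims:
    b,g,r=[ims[c][:,:,i].astype(int) for i in range(3)]
    n,l,s,ce=cv2.connectedComponentsWithStats(((r>140)&(g<90)&(b<90)).astype(np.uint8))
    i=[i for i in range(1,n) if 40<s[i,4]<500 and (220<ce[i][0]<350)]
    print(c,[(s[j].tolist(),ce[j]) for j in i]);u=ce[i[0]]
    m=camera_model(c);W=m["world_from_camera"];d=W[:3,:3]@np.linalg.solve(m["K"],[*u,1]);o=W[:3,3]
    print("at z=.13",(o+d*(.13-o[2])/d[2]).round(4)); 
T=frame(.597,-.1,-.157);print(ap(T,[[0,-.12,.13]]))
overlay((.597,-.1,-.157),"pics/ov_",ims)
E
```

```text
scene [([245, 234, 14, 11, 104], array([251.66346154, 238.94230769]))]
at z=.13 [ 0.5742 -0.2164  0.13  ]
top [([331, 184, 14, 14, 152], array([337.36842105, 190.42105263]))]
at z=.13 [ 0.5759 -0.2176  0.13  ]
[[ 0.5782373 -0.2185241  0.13     ]]
```

View pics/ov_top.png

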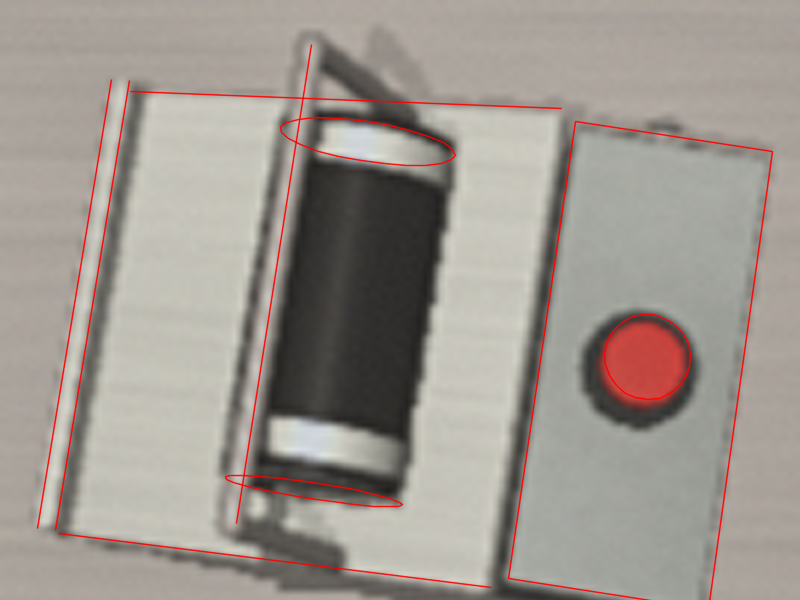

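View pics/ov_scene.png

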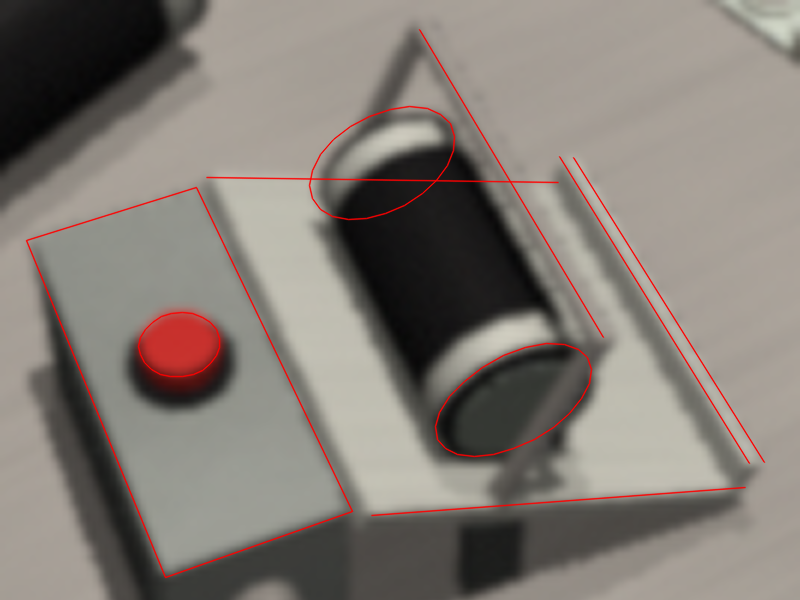

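The fit lies within about a pixel of the bed, housing, button and barrel in both views. Next I plan the rows and go above the chock.

```bash
cat > go.py <<'E'
from h import *
import sys
RACK=frame(.5965,-.0995,-.157);BW=RACK@BED
CHK=frame(.5923,.241,-.565)
G=np.eye(4);G[:3,:3]=np.array([[0,1,0],[1,0,0],[0,0,-1]])
def tool(F,x,y,z):
    T=G.copy();T[:3,3]=[x,y,z];return F@T
def rows(T,n,cur=None):
    s=status.sense();p=s["eef_pos"];Q=R.from_quat(s["orientation"])
    w=(Q.inv()*R.from_matrix(T[:3,:3])).as_rotvec()/n
    A=sum(R.from_rotvec(w*i).as_matrix() for i in range(n))
    d=np.linalg.solve(A,Q.inv().apply(T[:3,3]-p))
    print("t",round(s["clock"],2),"p",p.round(4),"err_b",(Q.inv().apply(T[:3,3]-p)*1000).round(1),"deg",np.degrees(w*n).round(2),"F",s["wrist_force"].round(1),"open",round(s["opening"],4))
    print(n,"rows:",(d/.3).round(4).tolist(),(w/np.pi).round(5).tolist(),"mm",np.linalg.norm(d)*1e3,"deg",np.degrees(np.linalg.norm(w)))
E
python3 - <<'E'
from go import *
print(r.pinch_z)
rows(tool(CHK,0,.02,.12),10)
E
```

```text
0.0187
t 0.9 p [0.2593 0.5411 0.2313] err_b [-432.4 -106.9  111.3] deg [ 0.   -0.   96.77] F [0.4 0.4 0.2] open 0.0853
10 rows: [-0.1456, 0.0829, 0.0371] [0.0, -0.0, 0.05376] mm 51.46852512481945 deg 9.677398673414638
```

Emit:
{"op": "jog_arm", "data": {"increments": [-0.1456,0.0829,0.037,0,0,0.0538,0,-0.1456,0.0829,0.037,0,0,0.0538,0,-0.1456,0.0829,0.037,0,0,0.0538,0,-0.1456,0.0829,0.037,0,0,0.0538,0,-0.1456,0.0829,0.037,0,0,0.0538,0], "grip_force": 40}}

```text
clock: 1.52
eef_pos: [0.4962, 0.4761, 0.1749]
orientation: [0.604, 0.797, -0.0, -0.0]
wrist_force: [0.9, -0.0, 0.6]
opening: 0.0856
gripper_force: 0.0
```

Emit:
{"op": "jog_arm", "data": {"increments": [-0.1456,0.0829,0.037,0,0,0.0538,0,-0.1456,0.0829,0.037,0,0,0.0538,0,-0.1456,0.0829,0.037,0,0,0.0538,0,-0.1456,0.0829,0.037,0,0,0.0538,0,-0.1456,0.0829,0.037,0,0,0.0538,0]}}

```text
clock: 2.15
eef_pos: [0.6034, 0.2559, 0.1196]
orientation: [0.878, 0.479, -0.0, 0.0]
wrist_force: [0.7, -1.3, -0.3]
opening: 0.0852
gripper_force: 0.0
```

Emit:
{"op": "jog_arm", "data": {"increments": [0,0,0,0,0,0,0,0,0,0,0,0,0,0]}}

```text
clock: 2.4
eef_pos: [0.6029, 0.258, 0.1206]
orientation: [0.876, 0.482, 0.0, -0.0]
wrist_force: [-0.1, -0.2, 0.5]
opening: 0.0855
gripper_force: 0.0
```

Run:
```python
from go import *
rows(tool(CHK,0,.02,.12),2)
rows(tool(CHK,0,.02,.004),4)
```

```text
t 2.4 p [0.6029 0.258  0.1206] err_b [-0.   0.1  0.6] deg [-0.01 -0.04 -0.02] F [-0.1 -0.2  0.5] open 0.0855
2 rows: [-0.0, 0.0002, 0.0009] [-3e-05, -0.00011, -6e-05] mm 0.28506658573819793 deg 0.023975852690807622
t 2.4 p [0.6029 0.258  0.1206] err_b [-1.000e-01  1.000e-01  1.166e+02] deg [-0.01 -0.04 -0.02] F [-0.1 -0.2  0.5] open 0.0855
4 rows: [-0.0001, 0.0001, 0.0971] [-2e-05, -6e-05, -3e-05] mm 29.140157970335984 deg 0.011987926345403811
```

Emit:
{"op": "jog_arm", "data": {"increments": [0,0,0.0971,0,0,0,0,0,0,0.0971,0,0,0,0,0,0,0.0971,0,0,0,0,0,0,0.0971,0,0,0,0,0,0,0,0,0,0,0]}}

```text
clock: 3.02
eef_pos: [0.6007, 0.2587, 0.0009]
orientation: [0.876, 0.483, -0.003, -0.001]
wrist_force: [0.3, -0.6, -0.1]
opening: 0.0853
gripper_force: 0.0
```

Emit:
{"op": "jog_arm", "data": {"increments": [0,0,0,0,0,0,1,0,0,0,0,0,0,1,0,0,0,0,0,0,1,0,0,0,0,0,0,1], "grip_force": 40}}

```text
clock: 3.52
eef_pos: [0.604, 0.2586, 0.0064]
orientation: [0.876, 0.482, 0.002, -0.0]
wrist_force: [-0.5, 2.4, 5.9]
opening: 0.0493
gripper_force: 43.4
```

Emit:
{"op": "jog_arm", "data": {"increments": [0,0,0,0,0,0,1,0,0,0,0,0,0,1]}}

```text
clock: 3.78
eef_pos: [0.604, 0.2586, 0.0064]
orientation: [0.876, 0.482, 0.002, -0.0]
wrist_force: [-0.2, 2.4, 6.3]
opening: 0.0494
gripper_force: 43.4
```

Emit:
{"op": "jog_arm", "data": {"increments": [0,0,-0.15,0,0,0,1,0,0,-0.15,0,0,0,1,0,0,-0.15,0,0,0,1,0,0,0,0,0,0,1,0,0,0,0,0,0,1], "grip_force": 60}}

```text
clock: 4.4
eef_pos: [0.6023, 0.2573, 0.1368]
orientation: [0.876, 0.481, -0.001, -0.0]
wrist_force: [0.2, 0.4, -4.8]
opening: 0.0493
gripper_force: 65.0
```

Run:
```python
from go import *
rows(tool(BW,0,.0995,.075),9)
```

```text
t 4.4 p [0.6023 0.2573 0.1368] err_b [-192.3  138.1   28.1] deg [ -5.22 -24.55 -23.05] F [ 0.2  0.4 -4.8] open 0.0493
9 rows: [-0.0769, 0.0374, 0.0263] [-0.00322, -0.01515, -0.01423] mm 26.830538881254405 deg 3.7862175080831206
```

Emit:
{"op": "jog_arm", "data": {"increments": [-0.0769,0.0374,0.0263,-0.0032,-0.0152,-0.0142,1,-0.0769,0.0374,0.0263,-0.0032,-0.0152,-0.0142,1,-0.0769,0.0374,0.0263,-0.0032,-0.0152,-0.0142,1,-0.0769,0.0374,0.0263,-0.0032,-0.0152,-0.0142,1,-0.0769,0.0374,0.0263,-0.0032,-0.0152,-0.0142,1]}}

```text
clock: 5.03
eef_pos: [0.5974, 0.1257, 0.1075]
orientation: [0.81, 0.573, -0.095, 0.078]
wrist_force: [-0.0, 0.3, -3.6]
opening: 0.0491
gripper_force: 65.0
```

Emit:
{"op": "jog_arm", "data": {"increments": [-0.0769,0.0374,0.0263,-0.0032,-0.0152,-0.0142,1,-0.0769,0.0374,0.0263,-0.0032,-0.0152,-0.0142,1,-0.0769,0.0374,0.0263,-0.0032,-0.0152,-0.0142,1,-0.0769,0.0374,0.0263,-0.0032,-0.0152,-0.0142,1,0,0,0,0,0,0,1]}}

```text
clock: 5.65
eef_pos: [0.6147, 0.02, 0.107]
orientation: [0.743, 0.634, -0.167, 0.139]
wrist_force: [0.4, 0.2, -4.4]
opening: 0.0491
gripper_force: 64.9
```

Emit:
{"op": "jog_arm", "data": {"increments": [0,0,0,0,0,0,1]}}

```text
clock: 5.78
eef_pos: [0.6152, 0.0215, 0.1086]
orientation: [0.743, 0.634, -0.165, 0.14]
wrist_force: [0.3, 0.1, -3.4]
opening: 0.0489
gripper_force: 64.9
```

Run:
```python
from go import *
rows(tool(BW,0,.0995,.075),1)
rows(tool(BW,0,.0995,.014),4)
f=lambda c,x,y,w,h:cv2.resize(get_image(c)[y:y+h,x:x+w,::-1],(400,300),interpolation=cv2.INTER_CUBIC)
cv2.imwrite("pics/held.png",np.hstack([f("scene",240,130,133,100),f("top",190,127,133,100)]))
```

```text
t 5.78 p [0.6152 0.0215 0.1086] err_b [-0.7  0.5 -0.1] deg [-0.13 -0.02 -0.02] F [ 0.3  0.1 -3.4] open 0.0489
1 rows: [-0.0022, 0.0016, -0.0002] [-0.00072, -0.00012, -0.0001] mm 0.8177081274130631 deg 0.13211963184208175
t 5.78 p [0.6152 0.0215 0.1086] err_b [-0.7  0.6 60.9] deg [-0.13 -0.02 -0.02] F [ 0.3  0.1 -3.4] open 0.0489
4 rows: [-0.0006, 0.0005, 0.0508] [-0.00018, -3e-05, -2e-05] mm 15.238420452651987 deg 0.03302990796052044
```

View pics/held.png

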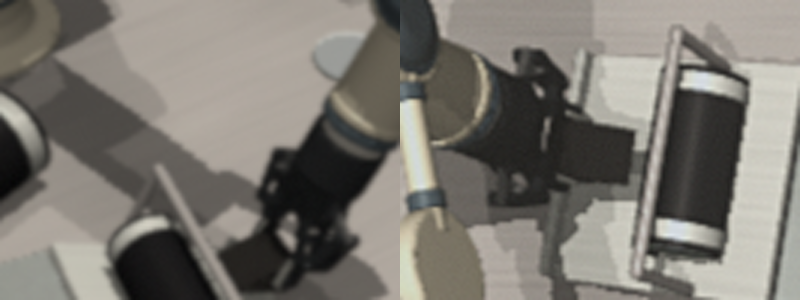

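The picture shows the chock held with its thin end towards the barrel, about (635,155) in the right half and in line with the barrel's middle. Now descend.

Emit:
{"op": "jog_arm", "data": {"increments": [0,0,0.05,0,0,0,1,0,0,0.05,0,0,0,1,0,0,0.05,0,0,0,1,0,0,0.04,0,0,0,1,0,0,0,0,0,0,1]}}

```text
clock: 6.5
eef_pos: [0.6115, -0.0033, 0.0575]
orientation: [0.743, 0.634, -0.165, 0.14]
wrist_force: [-0.2, -0.5, -3.1]
opening: 0.0493
gripper_force: 65.0
```

Emit:
{"op": "jog_arm", "data": {"increments": [0,0,0.006,0,0,0,1,0,0,0,0,0,0,1]}}

```text
clock: 6.75
eef_pos: [0.6127, -0.0033, 0.0582]
orientation: [0.743, 0.634, -0.164, 0.141]
wrist_force: [0.1, -0.2, -3.5]
opening: 0.0491
gripper_force: 65.0
```

Emit:
{"op": "jog_arm", "data": {"increments": [0,0,0.006,0,0,0,1,0,0,0,0,0,0,1]}}

```text
clock: 7.0
eef_pos: [0.6122, -0.0041, 0.056]
orientation: [0.743, 0.634, -0.164, 0.141]
wrist_force: [-0.1, -0.7, -4.5]
opening: 0.0493
gripper_force: 65.0
```

Emit:
{"op": "jog_arm", "data": {"increments": [0,0,0.006,0,0,0,1,0,0,0,0,0,0,1]}}

```text
clock: 7.25
eef_pos: [0.6119, -0.005, 0.0541]
orientation: [0.743, 0.634, -0.164, 0.141]
wrist_force: [-0.2, 1.5, -4.1]
opening: 0.0489
gripper_force: 65.0
```

Run:
```python
from go import *
rows(tool(BW,0,.0995,.0064),1)
```

```text
t 7.25 p [ 0.6119 -0.005   0.0541] err_b [ 0.5 -0.5  7.9] deg [ 0.04 -0.   -0.07] F [-0.2  1.5 -4.1] open 0.0489
1 rows: [0.0015, -0.0016, 0.0262] [0.00021, -1e-05, -0.0004] mm 7.889800433200219 deg 0.08115114706156144
```

Emit:
{"op": "jog_arm", "data": {"increments": [0,0,0.007,0,0,0,1,0,0,0,0,0,0,1]}}

```text
clock: 7.5
eef_pos: [0.6118, -0.0059, 0.0521]
orientation: [0.743, 0.634, -0.164, 0.141]
wrist_force: [0.4, 0.1, -4.6]
opening: 0.0489
gripper_force: 65.0
```

Emit:
{"op": "jog_arm", "data": {"increments": [0,0,0.007,0,0,0,1,0,0,0,0,0,0,1]}}

```text
clock: 7.75
eef_pos: [0.6116, -0.0068, 0.0502]
orientation: [0.743, 0.634, -0.164, 0.141]
wrist_force: [-0.5, -0.0, -4.2]
opening: 0.0488
gripper_force: 65.0
```

Run:
```python
from go import *
rows(tool(BW,0,.0995,.0064),1)
```

```text
t 7.75 p [ 0.6116 -0.0068  0.0502] err_b [ 0.5 -0.5  3.6] deg [ 0.03  0.   -0.07] F [-0.5 -0.  -4.2] open 0.0488
1 rows: [0.0017, -0.0015, 0.012] [0.00018, 0.0, -0.00041] mm 3.6689885068862362 deg 0.08064081369390853
```

Emit:
{"op": "jog_arm", "data": {"increments": [0,0,0.007,0,0,0,1,0,0,0,0,0,0,1]}}

```text
clock: 8.0
eef_pos: [0.6115, -0.0077, 0.0483]
orientation: [0.743, 0.634, -0.164, 0.141]
wrist_force: [0.3, -0.2, -3.9]
opening: 0.0492
gripper_force: 65.0
```

Emit:
{"op": "jog_arm", "data": {"increments": [0,0,0.005,0,0,0,1,0,0,0,0,0,0,1]}}

```text
clock: 8.25
eef_pos: [0.6117, -0.0082, 0.0474]
orientation: [0.743, 0.634, -0.164, 0.141]
wrist_force: [0.1, 1.2, -2.7]
opening: 0.0486
gripper_force: 65.0
```

Emit:
{"op": "jog_arm", "data": {"increments": [0,0,0.004,0,0,0,1,0,0,0,0,0,0,1]}}

```text
clock: 8.5
eef_pos: [0.6117, -0.0082, 0.0473]
orientation: [0.743, 0.634, -0.164, 0.141]
wrist_force: [-2.8, 4.7, 5.4]
opening: 0.049
gripper_force: 65.9
```

Run:
```python
from go import *
rows(tool(BW,0,.0995,.0064),1)
```

```text
t 8.5 p [ 0.6117 -0.0082  0.0473] err_b [ 0.5 -0.7  0.4] deg [ 0.11 -0.04 -0.1 ] F [-2.8  4.7  5.4] open 0.049
1 rows: [0.0018, -0.0025, 0.0012] [0.00059, -0.00024, -0.00055] mm 0.9821458468611387 deg 0.1507249779075138
```

Contact came at the predicted height. I ease off slightly and slide uphill.

Emit:
{"op": "jog_arm", "data": {"increments": [0,0,-0.004,0,0,0,1,-0.02,-0.001,0,0,0,0,1,-0.02,-0.001,0,0,0,0,1,-0.02,0,0,0,0,0,1,0,0,0,0,0,0,1]}}

```text
clock: 9.12
eef_pos: [0.6088, -0.0241, 0.0549]
orientation: [0.743, 0.634, -0.163, 0.141]
wrist_force: [0.3, 2.8, -0.5]
opening: 0.0489
gripper_force: 65.6
```

Emit:
{"op": "jog_arm", "data": {"increments": [-0.01,0,0,0,0,0,1,0,0,0,0,0,0,1]}}

```text
clock: 9.38
eef_pos: [0.6083, -0.0263, 0.0559]
orientation: [0.743, 0.634, -0.163, 0.141]
wrist_force: [2.1, 5.0, -0.8]
opening: 0.0492
gripper_force: 65.4
```

Emit:
{"op": "jog_arm", "data": {"increments": [-0.01,0,0,0,0,0,1,0,0,0,0,0,0,1]}}

```text
clock: 9.62
eef_pos: [0.6078, -0.029, 0.0572]
orientation: [0.743, 0.634, -0.164, 0.141]
wrist_force: [0.4, 5.1, -0.7]
opening: 0.0486
gripper_force: 65.4
```

Run:
```python
from go import *
rows(tool(BW,0,.0695,.0064),1)
```

```text
t 9.62 p [ 0.6078 -0.029   0.0572] err_b [-6.2 -0.2  0.4] deg [ 0.09 -0.07 -0.06] F [ 0.4  5.1 -0.7] open 0.0486
1 rows: [-0.0206, -0.0005, 0.0012] [0.00052, -0.00041, -0.00032] mm 6.189069855303732 deg 0.1320614881457334
```

Emit:
{"op": "jog_arm", "data": {"increments": [-0.007,0,-0.0005,0,0,0,1,0,0,0,0,0,0,1]}}

```text
clock: 9.88
eef_pos: [0.6074, -0.0308, 0.058]
orientation: [0.743, 0.634, -0.164, 0.141]
wrist_force: [1.2, 4.8, -0.8]
opening: 0.0489
gripper_force: 65.3
```

Emit:
{"op": "jog_arm", "data": {"increments": [-0.007,0,0,0,0,0,1,0,0,0,0,0,0,1]}}

```text
clock: 10.12
eef_pos: [0.6071, -0.0323, 0.0588]
orientation: [0.743, 0.634, -0.163, 0.141]
wrist_force: [1.0, 6.1, -2.0]
opening: 0.0493
gripper_force: 65.3
```

Run:
```python
from go import *
rows(tool(BW,0,.0695,.0064),1)
f=lambda c,x,y,w,h:cv2.resize(get_image(c)[y:y+h,x:x+w,::-1],(400,300),interpolation=cv2.INTER_CUBIC)
cv2.imwrite("pics/near.png",np.hstack([f("scene",270,180,80,60),f("top",240,147,80,60)]))
```

```text
t 10.12 p [ 0.6071 -0.0323  0.0588] err_b [-2.4 -0.   0.4] deg [ 0.08 -0.11 -0.04] F [ 1.   6.1 -2. ] open 0.0493
1 rows: [-0.0081, -0.0, 0.0014] [0.00044, -0.0006, -0.00022] mm 2.456214081463745 deg 0.13923557187929334
```

View pics/near.png

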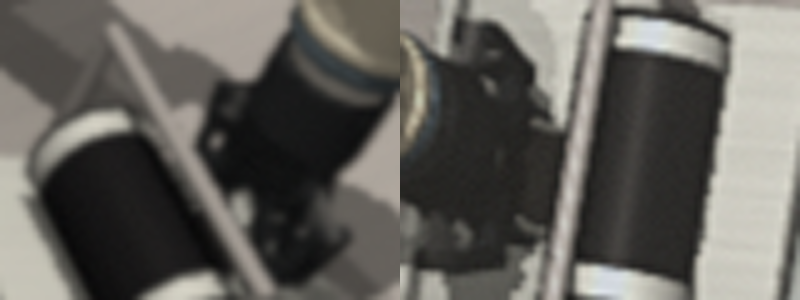

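The picture shows the chock between the fingers, just reaching the barrel behind the guard bar (right half, about (540,170)). The contact itself is hidden, so I step by feel.

Emit:
{"op": "jog_arm", "data": {"increments": [-0.004,0,0,0,0,0,1,0,0,0,0,0,0,1]}}

```text
clock: 10.48
eef_pos: [0.6071, -0.0324, 0.0589]
orientation: [0.743, 0.634, -0.163, 0.14]
wrist_force: [2.1, 9.8, -1.8]
opening: 0.049
gripper_force: 65.5
```

Emit:
{"op": "jog_arm", "data": {"increments": [-0.004,0,0,0,0,0,1,0,0,0,0,0,0,1]}}

```text
clock: 10.72
eef_pos: [0.6069, -0.0333, 0.0593]
orientation: [0.742, 0.635, -0.163, 0.14]
wrist_force: [2.3, 10.3, -3.2]
opening: 0.049
gripper_force: 65.5
```

Emit:
{"op": "jog_arm", "data": {"increments": [0,0,0,0,0,0,1,0,0,0,0,0,0,1]}}

```text
clock: 10.98
eef_pos: [0.6069, -0.0333, 0.0593]
orientation: [0.742, 0.635, -0.163, 0.14]
wrist_force: [1.5, 9.4, -3.2]
opening: 0.049
gripper_force: 65.4
```

Run:
```python
from go import *
rows(tool(BW,0,.0695,.0064),1)
s=status.sense();print(BW[:3,:3].T@s["wrist_force"])
```

```text
t 10.97 p [ 0.6069 -0.0333  0.0593] err_b [-1.3  0.1  0.4] deg [ 0.09 -0.21  0.02] F [ 1.5  9.4 -3.2] open 0.049
1 rows: [-0.0042, 0.0002, 0.0015] [0.00051, -0.00116, 9e-05] mm 1.3463614408823905 deg 0.22923200194921295
[-0.03657355 10.01613429  1.12463427]
```

The uphill force rose from about 5 N to 10 N, so the chock is against the barrel. I seat it, let go and retreat square to the bed.

Emit:
{"op": "jog_arm", "data": {"increments": [0,0,0.004,0,0,0,1,0,0,0,0,0,0,1]}}

```text
clock: 11.22
eef_pos: [0.607, -0.0333, 0.0592]
orientation: [0.743, 0.635, -0.162, 0.14]
wrist_force: [-0.4, 12.7, 1.2]
opening: 0.0489
gripper_force: 65.9
```

Emit:
{"op": "jog_arm", "data": {"increments": [0,0,0,0,0,0,0.25,0,0,0,0,0,0,0.2,0,0,0,0,0,0,0.15,0,0,0,0,0,0,0.15]}}

```text
clock: 11.72
eef_pos: [0.6065, -0.0364, 0.0592]
orientation: [0.743, 0.633, -0.164, 0.141]
wrist_force: [-0.1, 0.5, 0.2]
opening: 0.0725
gripper_force: 0.0
```

Emit:
{"op": "jog_arm", "data": {"increments": [0,0,-0.03,0,0,0,0.15,0,0,-0.06,0,0,0,0.15,0,0,-0.15,0,0,0,0.15,0,0,-0.2,0,0,0,0.15,0,0,-0.2,0,0,0,0.5]}}

```text
clock: 12.35
eef_pos: [0.6189, 0.0454, 0.2365]
orientation: [0.743, 0.634, -0.163, 0.141]
wrist_force: [1.0, -0.4, -1.0]
opening: 0.0559
gripper_force: 0.0
```

Run:
```python
from go import *
rows(tool(RACK,0,-.12,.20),10)
f=lambda c,x,y,w,h:cv2.resize(get_image(c)[y:y+h,x:x+w,::-1],(400,300),interpolation=cv2.INTER_CUBIC)
cv2.imwrite("pics/rel.png",np.hstack([f("scene",270,180,93,70),f("top",230,147,93,70)]))
```

```text
t 12.35 p [0.6189 0.0454 0.2365] err_b [-226.4    0.6  145.6] deg [ 0.16 24.95 -0.08] F [ 1.  -0.4 -1. ] open 0.0559
10 rows: [-0.0841, 0.0002, 0.0332] [9e-05, 0.01386, -4e-05] mm 27.123021751596852 deg 2.495011998267107
```

View pics/rel.png

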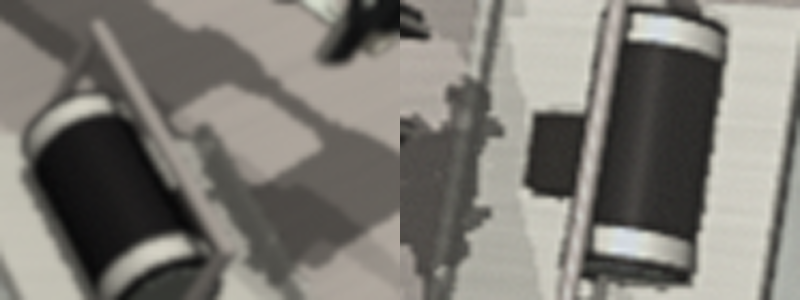

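The chock is released and lies square on the bed, in the right half from (530,112) to (585,195). I compare its downhill edge with the position predicted for contact.

Run:
```python
from go import *
k=400/93
for d in(0,.003,.006):
  P=[[s*.025,.0845+d,.034] for s in(1,-1)]+[[-.025,.0845+d,0]]
  print(d,((proj("top",ap(BW,P))+.5-[230,147])*k+[400,0]).round(0).tolist())
im=get_image("top");g=im[:,:,1].astype(int)
for v in(176,180,184,188): print(v,g[v,250:275].tolist())
for u in(262,264): print(u,g[165:200,u].tolist())
```

```text
0 [[536.0, 110.0], [524.0, 186.0], [547.0, 195.0]]
0.003 [[532.0, 110.0], [520.0, 185.0], [543.0, 195.0]]
0.006 [[528.0, 109.0], [516.0, 185.0], [539.0, 195.0]]
176 [91, 84, 92, 144, 175, 173, 174, 172, 175, 179, 134, 61, 43, 46, 49, 48, 49, 47, 50, 48, 49, 43, 46, 114, 161]
180 [130, 154, 154, 154, 167, 174, 174, 174, 177, 147, 84, 46, 45, 48, 48, 49, 46, 46, 48, 48, 45, 42, 77, 139, 191]
184 [174, 172, 171, 170, 172, 173, 172, 177, 178, 124, 53, 43, 46, 46, 47, 47, 52, 48, 48, 49, 46, 51, 123, 182, 179]
188 [171, 169, 170, 169, 171, 170, 172, 174, 131, 63, 42, 45, 48, 47, 48, 49, 51, 49, 50, 47, 44, 109, 159, 179, 165]
262 [201, 200, 200, 199, 200, 201, 202, 175, 96, 43, 40, 43, 44, 45, 43, 45, 45, 47, 45, 46, 46, 48, 47, 48, 47, 42, 40, 95, 184, 204, 199, 194, 198, 198, 198]
264 [201, 202, 198, 201, 202, 199, 191, 164, 94, 45, 47, 49, 48, 48, 48, 48, 47, 46, 51, 47, 49, 48, 50, 48, 48, 46, 39, 72, 182, 206, 200, 194, 196, 198, 195]
```

The chock's downhill edge matches the contact position within about 1 mm, and it is centred. Next is the button, approached high with the fingers shut.

Run:
```python
from go import *
B=np.eye(4);B=RACK.copy();B[:3,3]=[.5765,-.2175,0]
rows(tool(B,0,0,.235),10)
```

```text
t 12.5 p [0.6205 0.0463 0.2395] err_b [-240.9   -2.6  116.1] deg [ 0.63 24.77 -0.06] F [-0.5 -0.5 -0.9] open 0.0427
10 rows: [-0.0869, -0.0007, 0.0226] [0.00035, 0.01376, -4e-05] mm 26.953930140813114 deg 2.4781462958023686
```

Emit:
{"op": "jog_arm", "data": {"increments": [-0.087,-0.0007,0.0226,0.0003,0.0138,0,1,-0.087,-0.0007,0.0226,0.0003,0.0138,0,1,-0.087,-0.0007,0.0226,0.0003,0.0138,0,1,-0.087,-0.0007,0.0226,0.0003,0.0138,0,1,-0.087,-0.0007,0.0226,0.0003,0.0138,0,1]}}

```text
clock: 13.12
eef_pos: [0.5963, -0.0887, 0.2457]
orientation: [0.757, 0.645, -0.084, 0.069]
wrist_force: [-0.8, -0.7, -0.1]
opening: 0.0003
gripper_force: 0.0
```

Emit:
{"op": "jog_arm", "data": {"increments": [-0.087,-0.0007,0.0226,0.0003,0.0138,0,1,-0.087,-0.0007,0.0226,0.0003,0.0138,0,1,-0.087,-0.0007,0.0226,0.0003,0.0138,0,1,-0.087,-0.0007,0.0226,0.0003,0.0138,0,1,-0.087,-0.0007,0.0226,0.0003,0.0138,0,1]}}

```text
clock: 13.75
eef_pos: [0.5739, -0.2204, 0.2292]
orientation: [0.761, 0.648, -0.003, -0.003]
wrist_force: [0.3, 0.5, -0.3]
opening: 0.0
gripper_force: 0.0
```

Emit:
{"op": "jog_arm", "data": {"increments": [0,0,0,0,0,0,1,0,0,0,0,0,0,1]}}

```text
clock: 14.0
eef_pos: [0.5743, -0.2192, 0.2294]
orientation: [0.761, 0.648, -0.004, -0.002]
wrist_force: [-0.2, 0.3, 0.9]
opening: -0.0001
gripper_force: 0.0
```

Run:
```python
from go import *
B=RACK.copy();B[:3,3]=[.5765,-.2175,0]
rows(tool(B,0,0,.142),3)
```

```text
t 14.0 p [ 0.5743 -0.2192  0.2294] err_b [ 2.2  2.6 87.4] deg [-0.48  0.14 -0.17] F [-0.2  0.3  0.9] open -0.0001
3 rows: [0.0024, 0.0026, 0.0971] [-0.00089, 0.00026, -0.00031] mm 29.163791190354864 deg 0.17602700214208114
```

Emit:
{"op": "jog_arm", "data": {"increments": [0.0024,0.0026,0.097,-0.0009,0,0,1,0.0024,0.0026,0.097,-0.0009,0,0,1,0.0024,0.0026,0.097,-0.0009,0,0,1,0,0,0,0,0,0,1]}}

```text
clock: 14.5
eef_pos: [0.5757, -0.216, 0.1396]
orientation: [0.761, 0.649, -0.002, -0.001]
wrist_force: [-0.4, 0.6, 0.5]
opening: -0.0001
gripper_force: 0.0
```

Emit:
{"op": "jog_arm", "data": {"increments": [0,0,0.013,0,0,0,1,0,0,0.013,0,0,0,1,0,0,0,0,0,0,1]}}

```text
clock: 14.88
eef_pos: [0.5769, -0.218, 0.1352]
orientation: [0.761, 0.648, -0.001, 0.002]
wrist_force: [0.1, -0.1, 0.9]
opening: 0.0001
gripper_force: 0.0
```

Emit:
{"op": "jog_arm", "data": {"increments": [0,0,0.013,0,0,0,1,0,0,0.013,0,0,0,1,0,0,0,0,0,0,1]}}

```text
clock: 15.25
eef_pos: [0.577, -0.2181, 0.1269]
orientation: [0.761, 0.648, -0.0, 0.002]
wrist_force: [0.6, 0.4, 2.5]
opening: 0.0
gripper_force: 1.4
```

Emit:
{"op": "jog_arm", "data": {"increments": [0,0,0.008,0,0,0,1,0,0,0,0,0,0,1]}}

```text
clock: 15.5
eef_pos: [0.5769, -0.2182, 0.1244]
orientation: [0.761, 0.648, -0.001, 0.002]
wrist_force: [1.8, 0.1, 2.6]
opening: -0.0001
gripper_force: 1.4
```

Emit:
{"op": "jog_arm", "data": {"increments": [0,0,0.008,0,0,0,1,0,0,0,0,0,0,1]}}

```text
clock: 15.75
eef_pos: [0.577, -0.2182, 0.123]
orientation: [0.761, 0.648, -0.0, 0.002]
wrist_force: [0.3, 0.8, 7.2]
opening: -0.0001
gripper_force: 3.6
```

Emit:
{"op": "jog_arm", "data": {"increments": [0,0,0.006,0,0,0,1,0,0,0,0,0,0,1]}}

```text
clock: 16.0
eef_pos: [0.5771, -0.2182, 0.123]
orientation: [0.761, 0.648, -0.0, 0.002]
wrist_force: [-2.4, 2.0, 12.7]
opening: 0.0006
gripper_force: 6.6
```

Emit:
{"op": "jog_arm", "data": {"increments": [0,0,0.008,0,0,0,1,0,0,0,0,0,0,1]}}

```text
clock: 16.25
eef_pos: [0.5772, -0.2182, 0.1229]
orientation: [0.761, 0.648, 0.0, 0.003]
wrist_force: [-5.4, 2.7, 20.6]
opening: -0.0
gripper_force: 10.7
```

Emit:
{"op": "jog_arm", "data": {"increments": [0,0,-0.02,0,0,0,1,0,0,-0.1,0,0,0,1,0,0,-0.2,0,0,0,1,0,0,-0.1,0,0,0,1,0,0,0,0,0,0,1]}}

```text
clock: 16.88
eef_pos: [0.5773, -0.2181, 0.2462]
orientation: [0.761, 0.648, 0.0, 0.003]
wrist_force: [0.8, -0.4, -0.3]
opening: 0.0001
gripper_force: 0.0
```

Run:
```python
from go import *
print(status.sense()["eef_pos"])
s=get_image("scene")[:,:,::-1]; t=get_image("top")[:,:,::-1]
f=lambda im,x,y,w,h:cv2.resize(im[y:y+h,x:x+w],(400,300),interpolation=cv2.INTER_CUBIC)
cv2.imwrite("pics/end.png",np.hstack([f(s,240,180,107,80),f(t,230,137,107,80)]))
```

```text
[ 0.57726537 -0.21814532  0.24622505]
```

View pics/end.png

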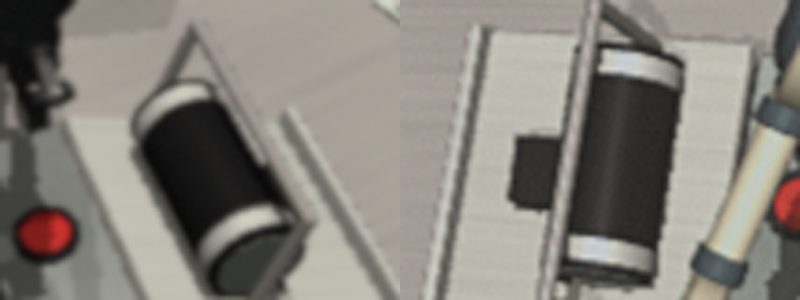

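The button is flush at about (46,232), the barrel is still in place and the chock still lies against it at about (535,170). The arm is clear, so I hand in.

```bash
python3 -c "
from plant import ticket;print(ticket.finish_job())"
```

```text
the job is handed in; nothing more can be done
None
```

The job is handed in: the chock was set and released midway between the stop fingers, its thin end within about 1 mm of touching the barrel. The button was then pressed fully down, and the barrel was still against the chock in the last picture (about 17 s on the clock).

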